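Set the shape cutter four clicks deeper and start it

ROBOT

A 6-joint arm with a two-finger parallel gripper is mounted at the origin on the work surface. World frame = base frame: x ahead of the robot, y to its left, z up, the work surface at z = 0. Lengths are in m, angles in rad, forces in N, time in s.
With the tool pointing down it reaches from about 0.225 to 0.875 m from the base axis. Payload 3.4 kg.
Tool frame: the origin (TCP) lies midway between the tips of the shut fingers; the grasp point (between the pads) lies 19 mm behind it (manip.pinch_z is the z of the grasp point in the tool frame, in m); z points along the fingers, x is the direction in which the jaws open and shut, and the axes are right-handed (so a half turn about z gives the same grasp; the last joint's range is limited). The gripper opens to 85 mm and grips with 20 to 120 N. Pads are 22 mm wide; open, the fingers measure 114 mm over their backs; the gripper's body (76 mm by 85 mm) begins 54 mm behind the grasp point. The pads swing forward as they close: fully open they stand 13 mm farther back than shut.
Start: joints at [1.021, 0.276, 1.505, -0, 1.361, -0.121], TCP at [0.239, 0.523, 0.231] pointing down, gripper open.
Joint ranges: [-2.89, 2.89], [-0.75, 2.08], [0.22, 2.7], [-1.18, 4.32], [0.11, 2.71], [-2.7, 2.7]. Speed limits (rad/s): [2.57, 2.57, 3.14, 3.14, 3.14, 3.14].

INTERFACE

Orientations are given as a unit quaternion [w, x, y, z].
In Python, from rig import manip gives the robot as it stands. The module is installed in compiled form; this text tells all that it offers.
- The arm moves only by the tool drive_tool, never from a script. Its argument "steps" is a list of rows, each a list of 5 numbers: the shift along the tool's x, y, z in mm, then the turn about the tool's z in rad, then the gripper command: -1 is shut, 1 is fully open, values between are in proportion. A call has 1 to 5 rows; each row is the pose to reach, as a shift and turn from the pose measured when the call began, along the tool's axes at that moment; what a row does not reach only later rows make up. A row lasts 1/10 s, in which the tool goes at most 50 mm and 8.59 degrees, less where a joint would pass 70% of its speed; a pose out of reach is approached as far as the arm can. A call with a gripper value outside its range is refused whole. The fingers move at their own pace and stop on an object; "squeeze" is the grip in N (left out, the last holds). Time passes only in rows, so rows that repeat a pose let the fingers close. It gives the time, the measured TCP pose, the force and the opening at its end, in the units of the state.
- manip.get_state(): the state, without advancing time (a new reading comes with each control period).
- manip.get_image(name): name is "scene" or "top" or "wrist"; returns the picture (480x640x3 uint8, blue, green, red); there is no depth.
- manip.get_calibration(name): a dict with "camera_matrix" (3x3 intrinsics, pixels), "rvec" (rotation vector, rad) and "tvec" (3), from world to camera coordinates, as OpenCV has them. Camera axes: x right, y down, z forward; pixel columns grow to the right and rows downward; lengths in m; the calibration is good to about 2 mm. A picture is of the moment at which its call begins: read the wrist's pose just before it. get_calibration takes no time and is no camera call; for the wrist camera it gives the pose at the moment of the call.
- manip.sign_off(): hands the job in, once; it reports no verdict.
Trained networks look in the newest picture that a camera, given by its name, has taken for a name from the list of things; names that differ only in an ending like _2 or _b are one class to them, and where a whole thing is asked for, a point or a joint stands for the part that bears it (a point fixed in the world has none). Each returns a list of dicts, best first, with "conf" (0 to 1); they miss things now and then, are a little off and sometimes report something else, mostly with a low value. They report only what shows in the picture. A call takes as long as a camera call.
- manip.masks_of(camera, name): "pixels" (480x640 bool, what is visible of it) and "location" ([column, row] in pixels, amid what is visible of it).
The state is a dict: "clock": time; "qpos": joint angles; "qd": joint speeds; "effort": joint torques, N m; "position": TCP position; "ee_rot": TCP orientation; "contact_force": force on the tool from outside, world axes, zero at the start; "moment": the same for the moment, N m; "width": finger opening in m.
Only numpy, scipy, OpenCV 4.12 (cv2) and the standard library are available. Lean on these libraries where they do the work, as an engineer would, in place of code of your own. Each camera call takes 0.05 s, during which the arm holds its last target.

TASK

The shape cutter is set for thin paper and the next sheet is card: with a fingertip, push the tab of its click-stop dial clockwise (seen from above) exactly four clicks from where it stands, without running past the fourth click or turning it the wrong way, and leave it resting in that click. Then press the start button beside the dial all the way down and let it come up again. Only push and press, do not take the tab between the fingers, and leave the tape roll, mug, paint tube and jar where they are.

Things in the scene. Friction and masses are not known exactly. Their poses are not given: they have to be found in the camera images.
- cutter: White table-top shape cutter, a fixed block 176 (x) by 460 (y) by 100 mm high with a flat top and grey end caps, standing on the table. Origin: centre of its underside. The dial stands on its top 20 mm to the +y side of the middle, the start button on its top 120 mm to the -y side, both on its centre line.
- housing: Grey round housing of the dial, 124 mm across and 12 mm high, fixed on the cutter's top; around the dial it has twelve small dark marks, one per click (30 degrees apart), the longer one where the dial stands at the start. Origin: centre of its underside, on the dial's vertical axis, 100 mm above the table. Its x axis points along the longer mark.
- dial_centre (a point): Point on the dial's vertical axis at the height of the dial's flat top face, 126 mm above the table. The dial is a black disc 90 mm across and 14 mm thick on the housing.
- tab (a point): Middle of the top of the dial's one raised tab, 31 mm from the dial's axis. The tab is bare aluminium with a short dark line on its top, 22 mm long (radially, from 20 to 42 mm from the axis), 10 mm wide (across) and stands 22 mm above the dial's face, its top 148 mm above the table. It turns with the dial.
- dial (a joint): Angle of the dial in rad, 0 at the long mark where it starts (within 0.02), growing clockwise seen from above. It rests by itself at every 0.524 rad (30 degrees, one click), is driven over a hump half-way between two clicks and then snaps forward into the next; four clicks are 2.094. Pushing the tab's side takes 5 to 12 N before each hump and nearly none after it; pushed at about 30 mm/s it takes one click at a time. It turns from -1.1 to 3.7.
- start_top (a point): Centre of the top of the start button: a round black push cap 30 mm across in a grey collar on the cutter's top, 22 mm above it (122 mm above the table), pressed straight down.
- start (a joint): Travel of the start button in m, 0 up, 0.006 fully down (needs 5 N); it springs back when released.
- tape: Loose roll of tape lying flat on the cutter's top to the +y side of the dial, 84 mm across, 24 mm high. Origin: centre of its underside. Not to be disturbed.
- brush_mug: Loose white mug 80 mm across and 95 mm high with paint brushes reaching to 220 mm, on the table beyond the cutter. Origin: centre of its underside. Not to be disturbed.
- paint_tube: Loose paint tube standing on its cap on the table beyond the cutter, 57 mm wide, 40 mm thick, 143 mm high. Origin: centre of its underside. Not to be disturbed.
- glue_jar: Loose glue jar 64 mm across and 75 mm high on the table beyond the cutter. Origin: centre of its underside. Not to be disturbed.

How it is judged:
By the outcome, as a careful person would: the job done as asked, in the order asked, and still so for the second after the job is handed in, with the robot touching nothing.
It also fails if it takes over 51 s, if anything falls off the work surface, if the arm or the gripper's body presses on something with over 40 N, if the wrist force passes 120 N, or if a joint passes its speed limit or range.

## Working session

There is one attempt and no reset: what is moved stays moved. The work goes in short steps, Python scripts to look and compute and a tool call to move; the robot and the scene stay as the last step left them, time stands still between calls to the robot, and variables do not carry over. Pictures are saved under pics/ and viewed, and the job is handed in when it is done.

Besides the shell and the picture viewer there is one more tool, called after "Request:" by a JSON object that holds its "api" and its "payload", one argument or row to a line. drive_tool: Moves the arm, as the interface text tells. Its arguments: {"type":"object","properties":{"steps":{"type":"array","items":{"type":"array","items":{"type":"number"}}},"squeeze":{"type":"number"}},"required":["steps"]}

```bash
mkdir -p pics
cat > h.py <<'E'
import numpy as np, cv2
from rig import manip
def ray(cam,px):
    c=manip.get_calibration(cam);R=cv2.Rodrigues(np.array(c['rvec'],float))[0];t=np.array(c['tvec'],float).ravel()
    d=R.T@np.linalg.inv(np.array(c['camera_matrix']))@np.array([px[0],px[1],1.]);return -R.T@t,d
def at(cam,px,z):
    o,d=ray(cam,px);return o+d*(z-o[2])/d[2]
def proj(cam,P):
    c=manip.get_calibration(cam);return cv2.projectPoints(np.array(P,float).reshape(-1,3),np.array(c['rvec'],float),np.array(c['tvec'],float),np.array(c['camera_matrix'],float),None)[0].reshape(-1,2)
E
python3 - <<'E'
from h import *
s=manip.get_state();print({k:np.round(v,3) for k,v in s.items()}, manip.pinch_z)
for c in ['top','scene','wrist']: cv2.imwrite(f'pics/{c}0.png',manip.get_image(c))
for c in ['top','scene']:
  for n,z in [('housing',.112),('dial_centre',.126),('tab',.148),('start_top',.122),('cutter',.1),('tape',.124),('brush_mug',.095),('paint_tube',.1),('glue_jar',.075)]:
    for m in manip.masks_of(c,n)[:2]: print(c,n,round(m['conf'],2),np.round(m['location']),m['pixels'].sum(),np.round(at(c,m['location'],z),4))
E
```

```text
{'clock': np.float64(0.0), 'qpos': array([ 1.021,  0.277,  1.506,  0.   ,  1.361, -0.121]), 'qd': array([ 0.   ,  0.   , -0.001, -0.001,  0.   , -0.001]), 'effort': array([-1.0000e-03, -4.1676e+01, -2.4581e+01, -1.0000e-03,  1.1000e-02,
       -0.0000e+00]), 'position': array([0.239, 0.522, 0.23 ]), 'ee_rot': array([ 0.   ,  0.841,  0.54 , -0.001]), 'contact_force': array([ 0.083, -0.42 , -0.08 ]), 'moment': array([-0.015,  0.04 , -0.024]), 'width': np.float64(0.086)} -0.0187
top housing 0.86 [351. 291.] 4163 [0.5242 0.0056 0.112 ]
top housing 0.28 [429. 316.] 276 [ 0.4798 -0.1227  0.112 ]
top dial_centre 0.84 [350. 296.] 2291 [0.5158 0.0077 0.126 ]
top tab 0.97 [350. 291.] 2406 [0.5234 0.0092 0.148 ]
top start_top 0.71 [429. 319.] 272 [ 0.4759 -0.1197  0.122 ]
top cutter 0.82 [386. 303.] 21713 [ 0.5028 -0.053   0.1   ]
top tape 0.72 [265. 247.] 1072 [0.6    0.1483 0.124 ]
top brush_mug 0.63 [308. 161.] 2259 [0.7577 0.0752 0.095 ]
top brush_mug 0.49 [348. 293.] 2314 [0.5218 0.0104 0.095 ]
top paint_tube 0.85 [403. 215.] 870 [ 0.6546 -0.0893  0.1   ]
top glue_jar 0.95 [464. 220.] 1234 [ 0.6471 -0.2007  0.075 ]
scene housing 0.8 [264. 196.] 3857 [0.53   0.0051 0.112 ]
scene tab 0.7 [265. 195.] 2209 [0.5567 0.0032 0.148 ]
scene tab 0.25 [151. 319.] 2151 [ 0.7032 -0.1829  0.148 ]
scene start_top 0.83 [176. 188.] 296 [ 0.4793 -0.1231  0.122 ]
scene cutter 0.88 [225. 227.] 24928 [ 0.5597 -0.0664  0.1   ]
scene tape 0.79 [353. 189.] 1802 [0.5692 0.1408 0.124 ]
scene brush_mug 0.72 [358. 321.] 4296 [0.7669 0.0731 0.095 ]
scene paint_tube 0.87 [225. 296.] 1934 [ 0.6758 -0.0916  0.1   ]
scene paint_tube 0.74 [263. 193.] 2239 [0.5133 0.0063 0.1   ]
scene glue_jar 0.69 [150. 320.] 2225 [ 0.6664 -0.2013  0.075 ]
scene glue_jar 0.23 [224. 226.] 25141 [ 0.5385 -0.0666  0.075 ]
```

Run:
```python
import cv2,numpy as np
t=cv2.imread('pics/top0.png');cv2.imwrite('pics/topc.png',cv2.resize(t[200:380,240:480],None,fx=3.3,fy=3.3,interpolation=cv2.INTER_CUBIC))
t=cv2.imread('pics/scene0.png');cv2.imwrite('pics/scc.png',cv2.resize(t[130:280,120:360],None,fx=3.3,fy=3.3,interpolation=cv2.INTER_CUBIC))
```

```text
(no output)
```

View pics/topc.png

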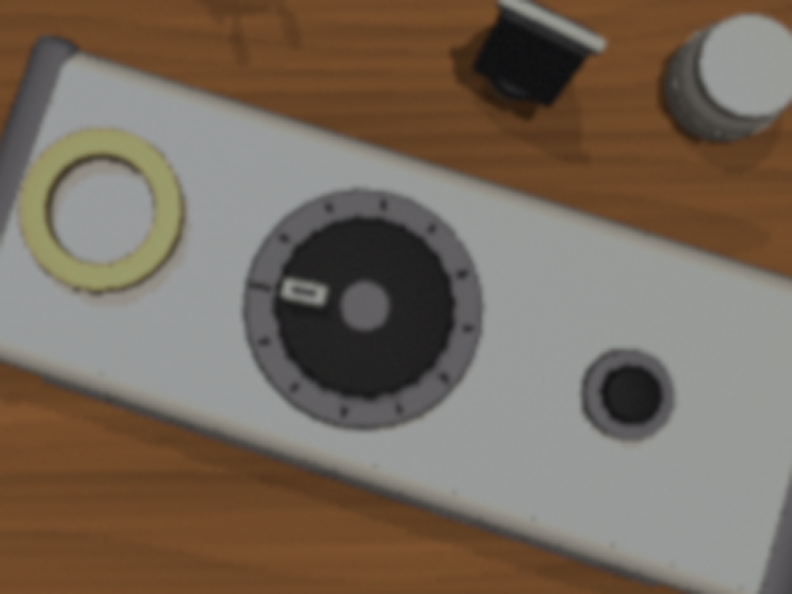

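View pics/scc.png

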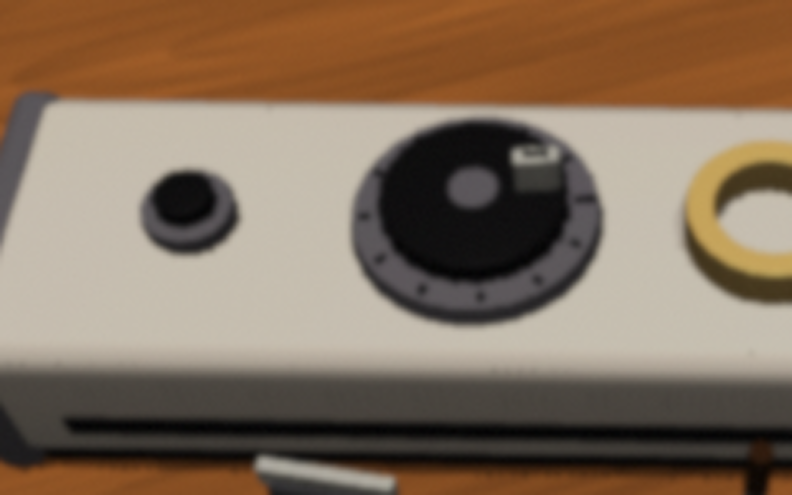

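View pics/top0.png

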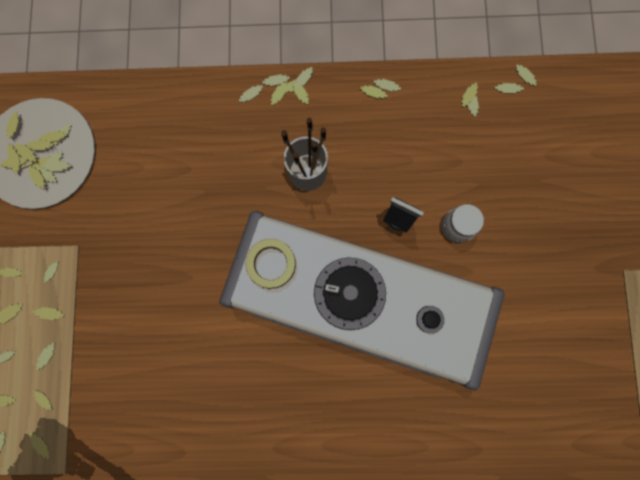

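Top view: the tab is at about px (332,288), the dial hub at (351,292) and the button at (431,319). In this view up is +x and left is +y, so clockwise first moves the tab towards +x.

Run:
```python
from h import *
C=[]
for cam,px in [('top',(350.6,292.4)),('scene',(263.3,187))]: print(cam,'hub',at(cam,px,.126))
print('mark',at('top',(318.8,287),.112)); print('tab',at('top',(240+304/3.3,200+292/3.3),.148),at('scene',(120+535/3.3,130+154/3.3),.148))
print('btn',at('top',(240+631/3.3,200+394/3.3),.122),at('scene',(120+186/3.3,130+197/3.3),.122))
print(np.linalg.norm(at('top',(350,292),.126)-ray('top',(0,0))[0])/manip.get_calibration('top')['camera_matrix'][0,0])
```

```text
top hub [0.52141546 0.00689574 0.126     ]
scene hub [0.52255344 0.00744861 0.126     ]
mark [0.53214403 0.05958165 0.112     ]
tab [0.52734414 0.03740096 0.148     ] [0.5301462  0.03725046 0.148     ]
btn [ 0.47499423 -0.12375175  0.122     ] [ 0.48183453 -0.12322611  0.122     ]
0.0016701758027019376
```

Request:
{"api": "drive_tool", "payload": {
  "steps": [
    [-20,27,0,0,-1],
    [-44,60,0,-0.05,-1],
    [-70,95,0,-0.1,-1],
    [-95,130,0,-0.15,-1],
    [-120,163,0,-0.22,-1]
  ],
  "squeeze": 40
}}

```text
clock: 1.55
position: [0.3381, 0.3446, 0.2315]
ee_rot: [0.0, 0.776, 0.631, 0.0]
contact_force: [0.6, 0.0, 0.1]
width: 0.0124
```

```bash
cat >> h.py <<'E'
C=np.array([.522,.007]); TH=np.radians(78.)
from scipy.spatial.transform import Rotation as Rt
def st():
    s=manip.get_state();q=s['ee_rot'];R=Rt.from_quat([q[1],q[2],q[3],q[0]]).as_matrix();p=np.array(s['position'])
    hd=np.arctan2(R[1,0],R[0,0]);print('t',round(float(s['clock']),2),'p',np.round(p*1e3,1),'hd',round(np.degrees(hd),1),'tilt',np.round(R[:2,2],3),'F',np.round(s['contact_force'],1),'w',round(float(s['width']),4))
    return p,R,hd
def go(p,R,hd,target,head):
    print('shift mm',np.round(R.T@(np.array(target)-p)*1e3,1),'turn',round(float(hd-head),3))
E
python3 - <<'E'
from h import *
go(*st(),(.507,.042,.231),TH)
E
```

```text
t 1.55 p [338.1 344.6 231.5] hd 78.2 tilt [0.001 0.   ] F [0.6 0.  0.1] w 0.0124
shift mm [-261.7  227.1    0.5] turn 0.004
```

Request:
{"api": "drive_tool", "payload": {
  "steps": [
    [-35,30,0,0,-1],
    [-70,60,0,0,-1],
    [-105,91,0,0,-1],
    [-140,121,0,0,-1],
    [-174,151,0,0,-1]
  ]
}}

```text
clock: 2.05
position: [0.451, 0.1416, 0.2318]
ee_rot: [0.0, 0.776, 0.631, 0.001]
contact_force: [0.4, -0.2, 0.2]
width: 0.0001
```

Request:
{"api": "drive_tool", "payload": {
  "steps": [
    [-34,29,0,0,-1],
    [-64,55,0,0,-1],
    [-88,76,0,0,-1],
    [-88,76,0,0,-1],
    [-88,76,0,0,-1]
  ]
}}

```text
clock: 2.55
position: [0.5074, 0.0395, 0.2316]
ee_rot: [-0.0, 0.777, 0.63, 0.001]
contact_force: [-0.0, 1.4, -0.1]
width: -0.0004
```

Run:
```python
from h import *
p,R,hd=st();go(p,R,hd,(.507,.042,.231),TH)
im=manip.get_image('wrist');cv2.imwrite('pics/w1.png',im)
a=np.array([[.522,.007,.126],[.5285,.0373,.148],[.478,-.1235,.122]]);print(proj('wrist',a))
```

```text
t 2.55 p [507.4  39.5 231.6] hd 78.1 tilt [0.001 0.001] F [-0.   1.4 -0.1] w -0.0004
shift mm [ 2.3 -0.9  0.6] turn 0.002
[[276.68977704 261.54899984]
 [319.48849696 273.34252003]
 [ 88.03308729 238.62263928]]
```

View pics/w1.png

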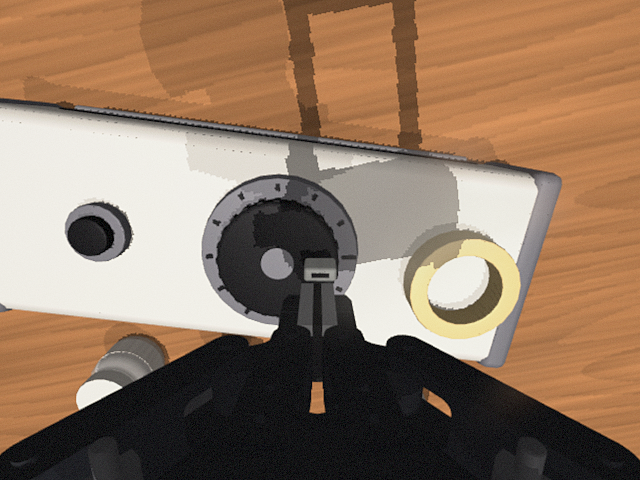

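The wrist view has the hub at (277,263) and the tab top at (320,275), both within about 2 mm of my estimates. I'm lowering behind the tab, on the -x side.

Request:
{"api": "drive_tool", "payload": {
  "steps": [
    [2,-3,20,0,-1],
    [2,-3,45,0,-1],
    [2,-3,70,0,-1],
    [2,-3,88,0,-1],
    [2,-3,96,0,-1]
  ]
}}

```text
clock: 3.1
position: [0.5025, 0.0444, 0.1342]
ee_rot: [-0.002, 0.776, 0.631, -0.001]
contact_force: [-1.0, -0.1, 0.6]
width: -0.0001
```

Run:
```python
from h import *
p,R,hd=st()
d=R.T@(np.append(C,.126)-p);print('centre in tool mm',d*1e3)
im=manip.get_image('wrist');cv2.imwrite('pics/w2.png',im[150:400,180:460].repeat(2,0).repeat(2,1))
im=manip.get_image('scene');cv2.imwrite('pics/s2.png',cv2.resize(im[80:280,150:390],None,fx=3,fy=3,interpolation=cv2.INTER_CUBIC))
```

```text
t 3.1 p [502.5  44.4 134.2] hd 78.3 tilt [-0.003  0.002] F [-1.  -0.1  0.6] w -0.0001
centre in tool mm [-32.65567453  26.67944557   8.07378814]
```

View pics/w2.png

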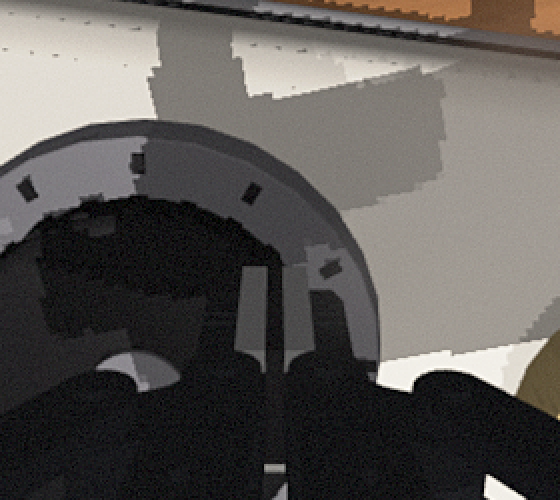

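View pics/s2.png

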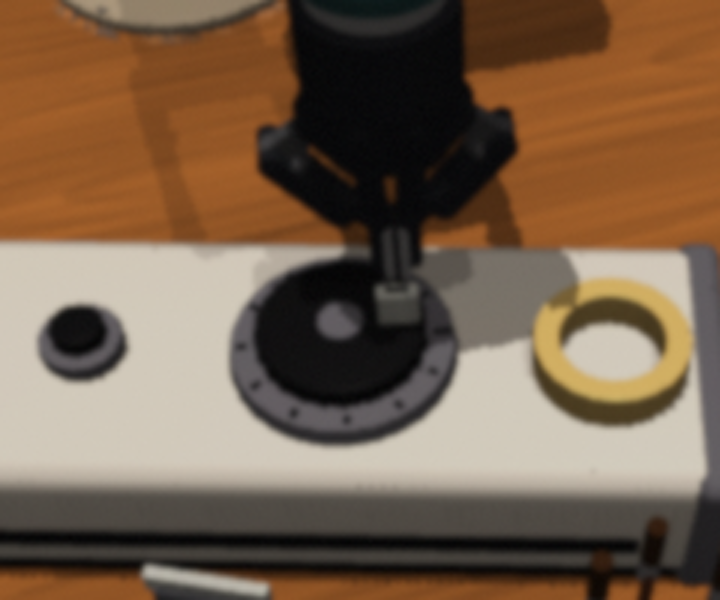

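Request:
{"api": "drive_tool", "payload": {
  "steps": [
    [0,3,0,0,-1],
    [0,6,0,0,-1],
    [1,8,0,0,-1],
    [1,9,0,0,-1],
    [1,9,0,0,-1]
  ]
}}

```text
clock: 3.7
position: [0.5128, 0.043, 0.1353]
ee_rot: [-0.001, 0.776, 0.631, 0.0]
contact_force: [-0.1, -0.1, 0.0]
width: -0.0002
```

```bash
cat >> h.py <<'E'
def plan(b,head0,angs,r=.031,z=.134):
    # finger tangential offset b behind tab plane; angs = tab-plane angle (deg clockwise from start)
    p,R,hd=st();d=R.T@(np.append(C,.126)-p);print('centre in tool mm',np.round(d*1e3,1),'F tool',np.round(R.T@manip.get_state()['contact_force'],1))
    for a in angs:
        h=head0-np.radians(a);u=np.array([np.cos(h),np.sin(h)]);t=np.array([np.sin(h),-np.cos(h)])
        T=np.append(C+r*u-b*t,z);print(a,np.round(R.T@(T-p)*1e3,1),'turn',round(float(hd-h),3))
E
python3 - <<'E'
from h import *
plan(.016,TH,[0,3,6,9,12,15,18,20])
E
```

```text
t 3.7 p [512.8  43.  135.3] hd 78.2 tilt [-0.001  0.001] F [-0.1 -0.1  0. ] w -0.0002
centre in tool mm [-33.4  16.4   9.2] F tool [-0.1 -0.1 -0. ]
0 [-2.3  0.5  1.3] turn 0.004
3 [-1.6  2.1  1.3] turn 0.057
6 [-0.9  3.8  1.3] turn 0.109
9 [-0.2  5.5  1.3] turn 0.161
12 [0.3 7.3 1.3] turn 0.214
15 [0.7 9.1 1.3] turn 0.266
18 [ 1.  10.9  1.3] turn 0.318
20 [ 1.2 12.1  1.3] turn 0.353
```

Request:
{"api": "drive_tool", "payload": {
  "steps": [
    [-1.6,2,1,0.05,-1],
    [-1,4,1,0.11,-1],
    [0,5.5,1,0.16,-1]
  ]
}}

```text
clock: 4.0
position: [0.5165, 0.042, 0.1342]
ee_rot: [-0.002, 0.824, 0.566, -0.001]
contact_force: [-4.3, -0.1, 2.2]
width: -0.0001
```

Run:
```python
from h import *
plan(.016,TH,[9,12,15,18,21,24,27])
im=manip.get_image('scene');cv2.imwrite('pics/s3.png',cv2.resize(im[130:240,200:360],None,fx=5,fy=5,interpolation=cv2.INTER_CUBIC))
```

```text
t 4.0 p [516.5  42.  134.2] hd 68.9 tilt [-0.005  0.002] F [-4.3 -0.1  2.2] w -0.0001
centre in tool mm [-30.7  17.7   8.1] F tool [-1.6 -4.  -2.2]
9 [0.3 1.7 0.2] turn -0.001
12 [1.1 3.3 0.1] turn 0.051
15 [1.8 5.  0.1] turn 0.104
18 [2.4 6.7 0.1] turn 0.156
21 [3.  8.5 0.1] turn 0.208
24 [ 3.4 10.2  0.1] turn 0.261
27 [ 3.7 12.   0.1] turn 0.313
```

View pics/s3.png

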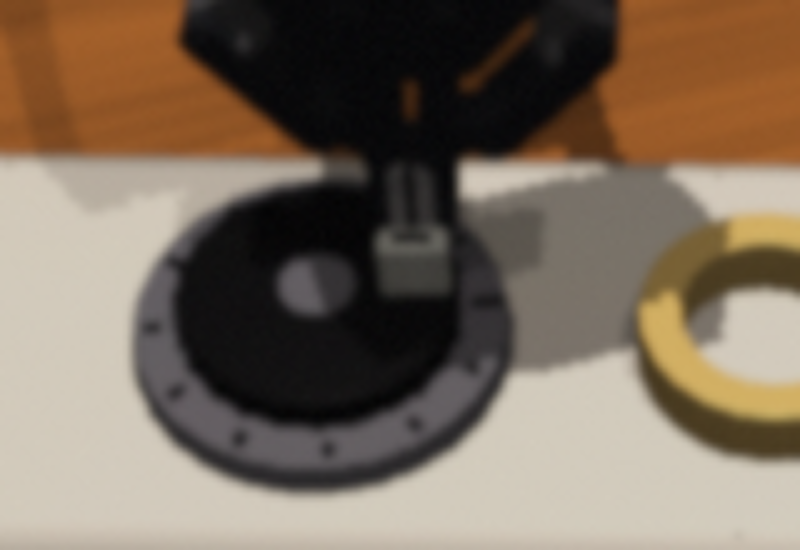

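Contact made at about 4 N. I'm pushing along the arc in small increments.

Request:
{"api": "drive_tool", "payload": {
  "steps": [
    [0.3,1.7,0,0,-1],
    [1.1,3.3,0,0.05,-1],
    [1.8,5,0,0.1,-1]
  ]
}}

```text
clock: 4.35
position: [0.5204, 0.0424, 0.1341]
ee_rot: [-0.003, 0.852, 0.523, -0.003]
contact_force: [-4.5, 1.7, 3.5]
width: 0.0
```

Run:
```python
from h import *
plan(.016,TH,[15,18,21,24,27])
```

```text
t 4.35 p [520.4  42.4 134.1] hd 63.1 tilt [-0.008  0.003] F [-4.5  1.7  3.5] w 0.0
centre in tool mm [-30.8  17.5   8. ] F tool [-0.5 -4.8 -3.4]
15 [0.2 1.5 0.1] turn 0.001
18 [1.  3.1 0.1] turn 0.054
21 [1.7 4.8 0.1] turn 0.106
24 [2.3 6.5 0. ] turn 0.159
27 [2.9 8.3 0. ] turn 0.211
```

Request:
{"api": "drive_tool", "payload": {
  "steps": [
    [0.2,1.5,0,0,-1],
    [1,3.1,0,0.05,-1],
    [1.7,4.8,0,0.1,-1]
  ]
}}

```text
clock: 4.65
position: [0.5265, 0.0415, 0.1342]
ee_rot: [-0.002, 0.877, 0.48, -0.002]
contact_force: [1.2, 0.2, 0.5]
width: 0.0002
```

Run:
```python
from h import *
plan(.016,TH,[21,24,27])
im=manip.get_image('scene');cv2.imwrite('pics/s4.png',cv2.resize(im[130:240,200:360],None,fx=5,fy=5,interpolation=cv2.INTER_CUBIC))
```

```text
t 4.65 p [526.5  41.5 134.2] hd 57.3 tilt [-0.005  0.002] F [1.2 0.2 0.5] w 0.0002
centre in tool mm [-31.5  14.9   8.1] F tool [ 0.8  0.9 -0.5]
21 [-0.4 -1.   0.2] turn 0.006
24 [0.4 0.7 0.2] turn 0.058
27 [1.1 2.4 0.1] turn 0.111
```

View pics/s4.png

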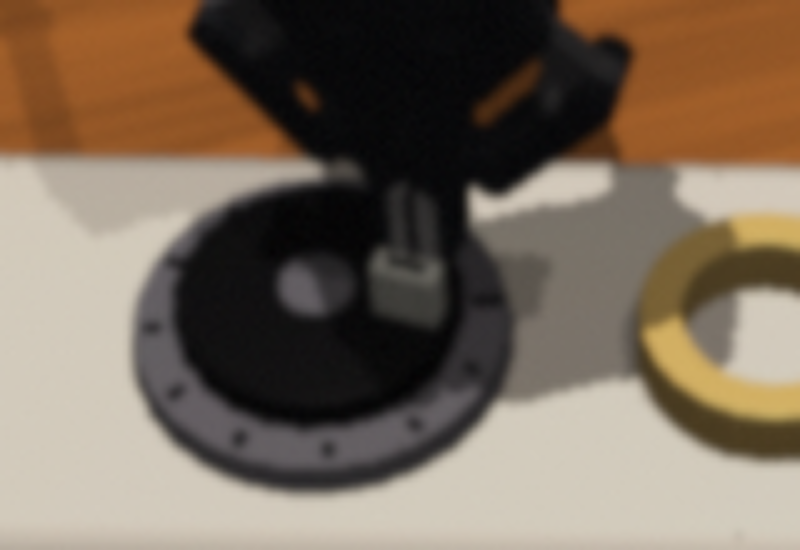

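First click: the force dropped and the tab snapped forward. On to the second.

Request:
{"api": "drive_tool", "payload": {
  "steps": [
    [0.4,0.7,0,0.06,-1],
    [1.1,2.4,0,0.11,-1],
    [1.7,4.0,0,0.16,-1],
    [2.2,5.7,0,0.21,-1],
    [2.6,7.5,0,0.27,-1]
  ]
}}

```text
clock: 5.2
position: [0.5347, 0.0401, 0.1342]
ee_rot: [-0.003, 0.934, 0.356, -0.002]
contact_force: [-2.2, 3.2, 1.4]
width: 0.0
```

Run:
```python
from h import *
plan(.016,TH,[36,39,42,45,48,51])
```

```text
t 5.2 p [534.7  40.1 134.2] hd 41.8 tilt [-0.005  0.004] F [-2.2  3.2  1.4] w 0.0
centre in tool mm [-31.5  16.3   8.2] F tool [ 0.5 -3.9 -1.3]
36 [-0.6  0.1  0.2] turn -0.004
39 [0.2 1.7 0.2] turn 0.048
42 [0.9 3.4 0.2] turn 0.101
45 [1.5 5.1 0.2] turn 0.153
48 [2.1 6.9 0.2] turn 0.205
51 [2.5 8.6 0.2] turn 0.258
```

Request:
{"api": "drive_tool", "payload": {
  "steps": [
    [0.2,1.7,0,0.05,-1],
    [0.9,3.4,0,0.1,-1],
    [1.5,5.1,0,0.15,-1],
    [2.1,6.9,0,0.21,-1],
    [2.5,8.6,0,0.26,-1]
  ]
}}

```text
clock: 5.7
position: [0.5432, 0.0353, 0.1343]
ee_rot: [-0.002, 0.973, 0.232, -0.001]
contact_force: [-0.2, 0.3, -1.2]
width: -0.0001
```

Run:
```python
from h import *
plan(.016,TH,[51,54,57,60,63,66,69])
for c,sl in [('scene',np.s_[130:240,200:360]),('top',np.s_[240:350,280:440])]:
  im=manip.get_image(c);cv2.imwrite(f'pics/{c}5.png',cv2.resize(im[sl],None,fx=4,fy=4,interpolation=cv2.INTER_CUBIC))
```

```text
t 5.7 p [543.2  35.3 134.3] hd 26.9 tilt [-0.003  0.004] F [-0.2  0.3 -1.2] w -0.0001
centre in tool mm [-31.7  15.7   8.2] F tool [-0.  -0.4  1.2]
51 [-0.8 -0.4  0.3] turn -0.002
54 [0.  1.3 0.3] turn 0.05
57 [0.7 2.9 0.2] turn 0.103
60 [1.3 4.7 0.2] turn 0.155
63 [1.9 6.4 0.2] turn 0.207
66 [2.3 8.2 0.2] turn 0.26
69 [ 2.7 10.   0.2] turn 0.312
```

View pics/scene5.png

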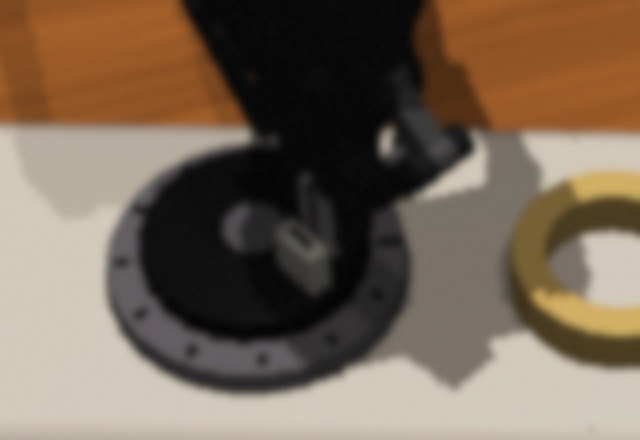

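Second click: the force is near zero and the tab points at the second mark. Next the third.

Request:
{"api": "drive_tool", "payload": {
  "steps": [
    [0,1.3,0,0.05,-1],
    [0.7,2.9,0,0.1,-1],
    [1.3,4.7,0,0.155,-1],
    [1.8,6.4,0,0.21,-1],
    [2.2,8.2,0,0.26,-1]
  ]
}}

```text
clock: 6.3
position: [0.5492, 0.0296, 0.1342]
ee_rot: [-0.003, 0.994, 0.105, -0.001]
contact_force: [-0.9, 3.4, 1.5]
width: 0.0001
```

Run:
```python
from h import *
plan(.016,TH,[66,69,72,75,78,81])
```

```text
t 6.3 p [549.2  29.6 134.2] hd 12.1 tilt [-0.003  0.005] F [-0.9  3.4  1.5] w 0.0001
centre in tool mm [-31.3  16.5   8.2] F tool [-0.2 -3.5 -1.5]
66 [-0.3  0.5  0.2] turn 0.001
69 [0.5 2.1 0.2] turn 0.054
72 [1.2 3.8 0.2] turn 0.106
75 [1.8 5.5 0.2] turn 0.158
78 [2.3 7.3 0.2] turn 0.211
81 [2.8 9.  0.2] turn 0.263
```

Request:
{"api": "drive_tool", "payload": {
  "steps": [
    [0.5,2.1,0,0.05,-1],
    [1.2,3.8,0,0.1,-1],
    [1.8,5.5,0,0.16,-1],
    [2.3,7.2,0,0.21,-1],
    [2.6,8.5,0,0.25,-1]
  ]
}}

```text
clock: 6.8
position: [0.554, 0.0218, 0.1342]
ee_rot: [-0.003, 1.0, -0.019, -0.001]
contact_force: [-0.5, 0.5, 0.2]
width: 0.0001
```

Run:
```python
from h import *
plan(.016,TH,[81,84,87,90,93,96,99])
for c,sl in [('scene',np.s_[130:240,200:360]),('top',np.s_[240:350,280:440])]:
  im=manip.get_image(c);cv2.imwrite(f'pics/{c}6.png',cv2.resize(im[sl],None,fx=4,fy=4,interpolation=cv2.INTER_CUBIC))
```

```text
t 6.8 p [554.   21.8 134.2] hd -2.2 tilt [-0.002  0.005] F [-0.5  0.5  0.2] w 0.0001
centre in tool mm [-31.4  16.1   8.2] F tool [-0.6 -0.5 -0.1]
81 [-0.2  0.5  0.2] turn 0.014
84 [0.5 2.2 0.2] turn 0.066
87 [1.2 3.8 0.2] turn 0.119
90 [1.8 5.6 0.2] turn 0.171
93 [2.3 7.3 0.2] turn 0.224
96 [2.7 9.1 0.2] turn 0.276
99 [ 3.1 10.9  0.1] turn 0.328
```

View pics/scene6.png

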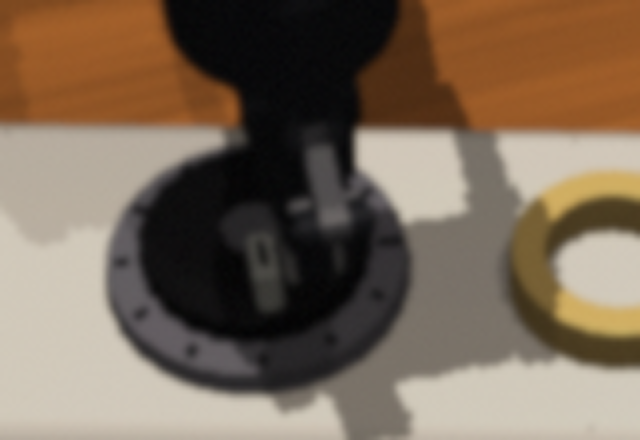

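Third click: the tab now points at the 90° mark (262,358). The fourth goes the same way, with small steps at the end.

Request:
{"api": "drive_tool", "payload": {
  "steps": [
    [0.5,2.2,0,0.06,-1],
    [1.2,3.8,0,0.12,-1],
    [1.8,5.6,0,0.17,-1],
    [2.3,7.3,0,0.22,-1],
    [2.7,9.1,0,0.275,-1]
  ]
}}

```text
clock: 7.4
position: [0.5568, 0.0134, 0.1341]
ee_rot: [-0.004, 0.988, -0.156, -0.001]
contact_force: [0.8, 3.9, 0.4]
width: 0.0002
```

Run:
```python
from h import *
plan(.016,TH,[96,99,102,105,108,110])
```

```text
t 7.4 p [556.8  13.4 134.1] hd -17.9 tilt [-0.001  0.007] F [0.8 3.9 0.4] w 0.0002
centre in tool mm [-31.1  16.8   8.1] F tool [-0.5 -3.9 -0.4]
96 [-0.1  0.8  0.1] turn 0.002
99 [0.7 2.4 0.1] turn 0.054
102 [1.4 4.1 0.1] turn 0.106
105 [2.  5.9 0.1] turn 0.159
108 [2.5 7.6 0.1] turn 0.211
110 [2.8 8.8 0.1] turn 0.246
```

Request:
{"api": "drive_tool", "payload": {
  "steps": [
    [0.7,2.4,0,0.05,-1],
    [1.4,4.1,0,0.1,-1],
    [2,5.9,0,0.16,-1],
    [2.4,7.3,0,0.2,-1]
  ]
}}

```text
clock: 7.8
position: [0.5574, 0.0065, 0.1342]
ee_rot: [-0.004, 0.967, -0.253, -0.001]
contact_force: [0.5, 0.6, -0.3]
width: -0.0003
```

Run:
```python
from h import *
plan(.016,TH,[106,108,109,110,111])
for c,sl in [('scene',np.s_[130:240,200:360])]:
  im=manip.get_image(c);cv2.imwrite(f'pics/{c}7.png',cv2.resize(im[sl],None,fx=4,fy=4,interpolation=cv2.INTER_CUBIC))
```

```text
t 7.8 p [557.4   6.5 134.2] hd -29.3 tilt [0.001 0.009] F [ 0.5  0.6 -0.3] w -0.0003
centre in tool mm [-31.1  16.9   8.1] F tool [ 0.1 -0.7  0.3]
106 [-0.5  0.2  0.2] turn -0.023
108 [0.  1.2 0.2] turn 0.012
109 [0.3 1.8 0.1] turn 0.029
110 [0.6 2.3 0.1] turn 0.047
111 [0.8 2.9 0.1] turn 0.064
```

View pics/scene7.png

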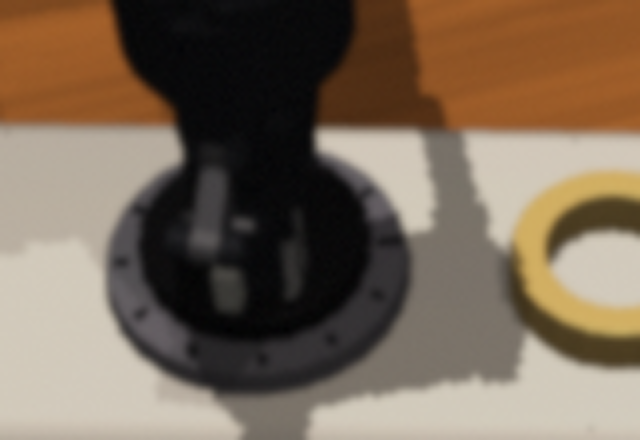

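The force has dropped, but this is slightly earlier than in the other clicks. I'm going about 2 mm further, to the same relative position as before and well short of the next hump.

Request:
{"api": "drive_tool", "payload": {
  "steps": [
    [0.3,1.3,0,0.02,-1],
    [0.5,2.2,0,0.04,-1],
    [0.5,2.2,0,0.04,-1]
  ]
}}

```text
clock: 8.15
position: [0.5565, 0.0033, 0.1341]
ee_rot: [-0.004, 0.962, -0.273, -0.001]
contact_force: [0.2, -0.3, -0.3]
width: 0.0
```

Run:
```python
from h import *
plan(.016,TH,[108,110])
```

```text
t 8.15 p [556.5   3.3 134.1] hd -31.7 tilt [0.    0.007] F [ 0.2 -0.3 -0.3] w 0.0
centre in tool mm [-31.3  15.    8.1] F tool [0.3 0.1 0.3]
108 [-0.8 -1.9  0.1] turn -0.029
110 [-0.2 -0.8  0.1] turn 0.006
```

Free, with no force. I'm backing off, lifting, and looking.

Request:
{"api": "drive_tool", "payload": {
  "steps": [
    [0,-3,0,0,-1],
    [0,-6,-10,0,-1],
    [0,-6,-35,0,-1],
    [0,-6,-65,0,-1],
    [0,-6,-90,0,-1]
  ]
}}

```text
clock: 8.65
position: [0.5602, 0.008, 0.2263]
ee_rot: [-0.004, 0.962, -0.272, -0.0]
contact_force: [0.4, -0.4, 0.5]
width: 0.0004
```

Run:
```python
from h import *
go(*st(),(.478,-.1235,.160),np.radians(-31.))
for c,sl in [('scene',np.s_[130:240,140:360]),('wrist',np.s_[:,:])]:
  im=manip.get_image(c);cv2.imwrite(f'pics/{c}8.png',cv2.resize(im[sl],None,fx=3 if c=='scene' else 1,fy=3 if c=='scene' else 1,interpolation=cv2.INTER_CUBIC))
h=TH-np.radians(120)
print(proj('wrist',[[.522,.007,.126],[.522+.031*np.cos(h),.007+.031*np.sin(h),.148],[.478,-.1235,.122]]))
print(proj('scene',[[.522,.007,.126],[.522+.031*np.cos(h),.007+.031*np.sin(h),.148],[.478,-.1235,.122]]))
```

```text
t 8.65 p [560.2   8.  226.3] hd -31.6 tilt [0.002 0.007] F [ 0.4 -0.4  0.5] w 0.0004
shift mm [ -0.9 155.6  65.2] turn -0.011
[[267.93413222 265.98891089]
 [309.79416201 285.44300058]
 [311.57157812 415.24436593]]
[[262.93251578 186.81042234]
 [252.1110175  191.95432   ]
 [175.80845742 187.94724534]]
```

View pics/scene8.png

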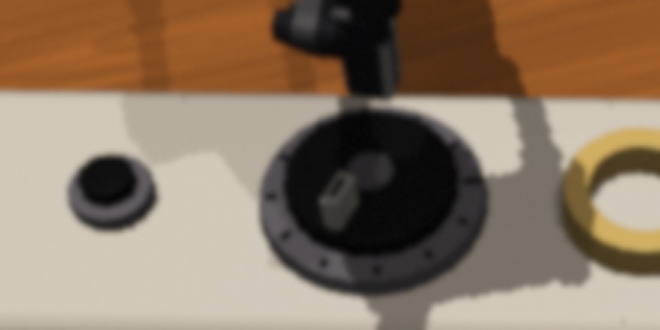

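View pics/wrist8.png

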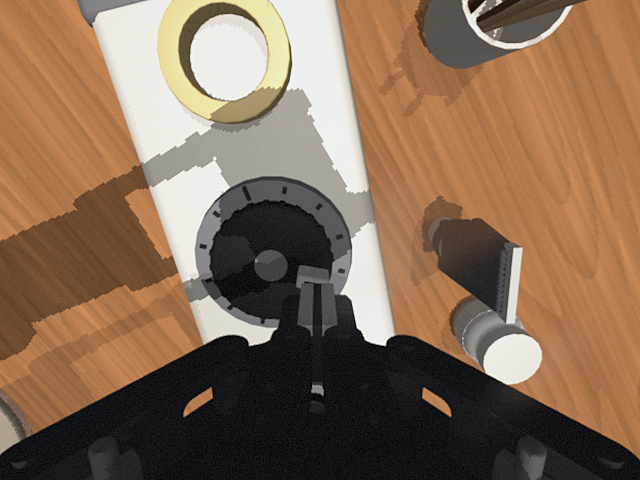

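The dial is four clicks on: the tab appears at scene crop (338,185), against (336,186) predicted for 120°. Now the button.

Request:
{"api": "drive_tool", "payload": {
  "steps": [
    [0,25,0,0,-1],
    [0,60,0,0,-1],
    [0,100,0,0,-1],
    [0,135,0,0,-1],
    [0,155,10,0,-1]
  ]
}}

```text
clock: 9.25
position: [0.4805, -0.126, 0.2179]
ee_rot: [-0.004, 0.962, -0.273, 0.004]
contact_force: [-0.2, -0.4, -0.2]
width: 0.0001
```

Run:
```python
from h import *
go(*st(),(.479,-.1235,.126),np.radians(-31.))
```

```text
t 9.25 p [ 480.5 -126.   217.9] hd -31.7 tilt [0.011 0.005] F [-0.2 -0.4 -0.2] w 0.0001
shift mm [-3.2 -0.5 91.9] turn -0.012
```

Request:
{"api": "drive_tool", "payload": {
  "steps": [
    [-2,-1,20,0,-1],
    [-3,-1,45,0,-1],
    [-3,-1,68,0,-1],
    [-3,-1,82,0,-1],
    [-3,-1,86,0,-1]
  ]
}}

```text
clock: 9.75
position: [0.4778, -0.1224, 0.13]
ee_rot: [-0.004, 0.962, -0.273, 0.002]
contact_force: [0.3, 0.2, 0.3]
width: -0.0
```

Run:
```python
from h import *
go(*st(),(.479,-.1235,.122),np.radians(-31.))
im=manip.get_image('scene');cv2.imwrite('pics/s9.png',cv2.resize(im[100:240,120:300],None,fx=4,fy=4,interpolation=cv2.INTER_CUBIC))
```

```text
t 9.75 p [ 477.8 -122.4  130. ] hd -31.7 tilt [0.007 0.007] F [0.3 0.2 0.3] w -0.0
shift mm [1.5 0.4 8. ] turn -0.012
```

View pics/s9.png

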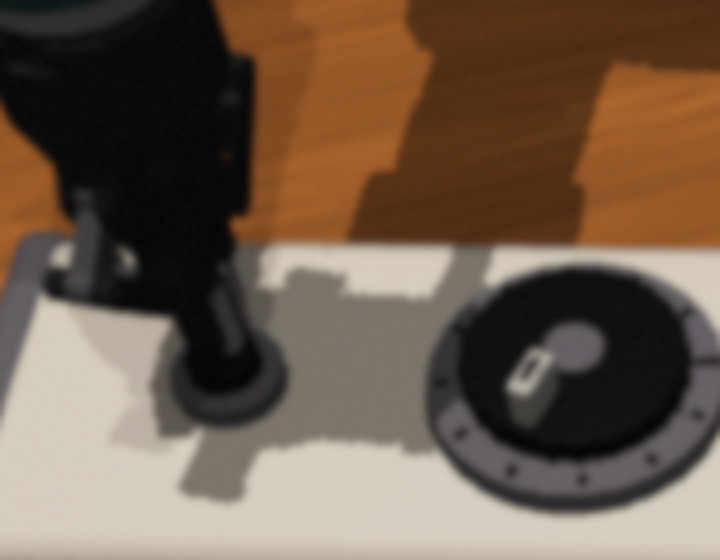

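The tip is over the cap, and the tab is clearly at the fourth short mark. Pressing.

Request:
{"api": "drive_tool", "payload": {
  "steps": [
    [1,0,4,0,-1],
    [1,0,7,0,-1],
    [1,0,10,0,-1],
    [1,0,12,0,-1],
    [1,0,14,0,-1]
  ]
}}

```text
clock: 10.3
position: [0.4797, -0.1232, 0.117]
ee_rot: [-0.004, 0.962, -0.273, 0.003]
contact_force: [-1.0, 0.1, 5.0]
width: -0.0002
```

Request:
{"api": "drive_tool", "payload": {
  "steps": [
    [0,0,1.5,0,-1],
    [0,0,2.5,0,-1],
    [0,0,3,0,-1]
  ]
}}

```text
clock: 10.6
position: [0.4798, -0.1232, 0.1158]
ee_rot: [-0.004, 0.962, -0.273, 0.004]
contact_force: [-4.6, 1.3, 17.4]
width: 0.0001
```

The tip is at 0.116 m with the force risen to 17 N, so it is on the end stop. I'll hold briefly, then release and lift.

Request:
{"api": "drive_tool", "payload": {
  "steps": [
    [0,0,1,0,-1],
    [0,0,1,0,-1]
  ]
}}

```text
clock: 10.8
position: [0.4798, -0.1232, 0.116]
ee_rot: [-0.004, 0.962, -0.273, 0.004]
contact_force: [-3.0, 1.2, 9.6]
width: -0.0
```

Request:
{"api": "drive_tool", "payload": {
  "steps": [
    [0,0,-4,0,-1],
    [0,0,-10,0,-1],
    [0,0,-30,0,-1],
    [0,0,-60,0,-1],
    [0,0,-90,0,-1]
  ]
}}

```text
clock: 11.3
position: [0.4783, -0.1235, 0.2064]
ee_rot: [-0.004, 0.962, -0.273, 0.003]
contact_force: [0.9, 0.2, 0.1]
width: 0.0001
```

Request:
{"api": "drive_tool", "payload": {
  "steps": [
    [-10,-35,-20,0,-1],
    [-20,-75,-25,0,-1],
    [-25,-110,-25,0,-1],
    [-25,-110,-25,0,-1],
    [-25,-110,-25,0,-1]
  ]
}}

```text
clock: 11.8
position: [0.5143, -0.0164, 0.232]
ee_rot: [-0.003, 0.962, -0.272, 0.003]
contact_force: [-0.4, -0.5, 0.2]
width: 0.0001
```

Run:
```python
from h import *
st()
im=manip.get_image('scene');cv2.imwrite('pics/s10.png',cv2.resize(im[100:340,90:400],None,fx=2.5,fy=2.5,interpolation=cv2.INTER_CUBIC))
im=manip.get_image('top');cv2.imwrite('pics/t10.png',im)
```

```text
t 11.8 p [514.3 -16.4 232. ] hd -31.5 tilt [0.007 0.005] F [-0.4 -0.5  0.2] w 0.0001
```

View pics/s10.png

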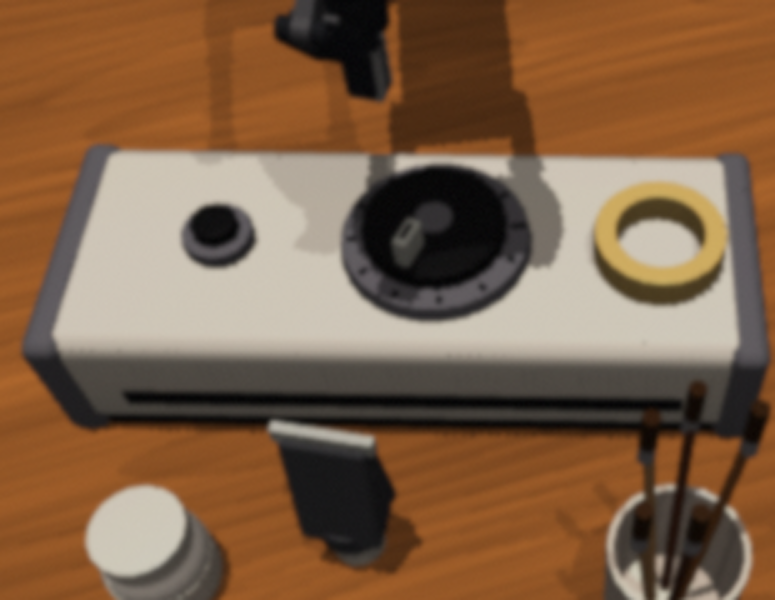

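The picture shows the button up at (215,225), the tab at (408,237) on the fourth mark, and the tape, mug, tube and jar where they were. Handing in.

```bash
python3 -c "
from rig import manip
print(manip.sign_off(), manip.get_state()['clock'])"
```

```text
the job is handed in; nothing more can be done
the job is handed in; nothing more can be done
```

The dial was pushed four clicks clockwise and the start button pressed and released. I handed the job in shortly after 11.8 s of robot time. The sign-off gave no verdict.

- **Dial:** I pushed the tab with the shut fingertips, one click at a time. Each push built to about 4–5 N and then dropped to nearly zero as the dial snapped on. With the fingers lifted, the tab showed in the scene camera within about 1 pixel of where it should be at 120°, and it was still there after the button press.
- **Start button:** The tip reached 0.116 m, which is the full 6 mm of travel, with the force rising to about 17 N at the stop. In the last picture the cap is up again.
- **Surroundings:** The last picture shows the tape, mug, tube and jar standing where they were. I checked this by eye and did not measure it. The tool was left above the cutter at 0.232 m, touching nothing.

No check failed. The two fixed cameras differed by up to 7 mm on the button's position. I aimed between their readings, and the tip landed on the cap.

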